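Fit the service panel over its quarter-turn fastener and hold it down

ROBOT

A 6-joint arm with a two-finger parallel gripper is mounted at the origin on the work surface. World frame = base frame: x ahead of the robot, y to its left, z up, the work surface at z = 0. Lengths are in mm, angles in degrees, forces in N, time in s.
With the tool pointing down it reaches from about 350 to 950 mm from the base axis. Payload 17.4 kg.
Tool frame: the origin (TCP) lies midway between the tips of the shut fingers; the grasp point (between the pads) lies 19 mm behind it; x points along the fingers, z is the direction in which the jaws open and shut, and the axes are right-handed (so a half turn about x gives the same grasp; the last joint's range is limited). The gripper opens to 93 mm and grips with 3 to 60 N. Pads are 15 mm wide; open, the fingers measure 128 mm over their backs; the gripper's body (75 mm by 188 mm) begins 65 mm behind the grasp point.
Start: joints at [-67.769, 6.646, 82.598, -0, 90.757, -2.166], TCP at [278.8, -614.738, 218.646] pointing down, gripper open.
Joint ranges: [-162.19, 162.19], [-47.58, 125.68], [4.15, 143.07], [-65.23, 245.23], [0.69, 171.88], [-170.13, 170.13]. Speed limits (degrees/s): [108.29, 108.29, 127.2, 180, 180, 180].

INTERFACE

Orientations are given as [roll, pitch, yaw] about the fixed x, y, z axes, in that order (R = Rz(yaw) Ry(pitch) Rx(roll)).
In Python, from station import env gives the robot as it stands.
- The arm moves only by the tool jog_arm, never from a script. Its argument "plan" is one flat list of numbers, 7 for each row, row after row: the turn, a rotation vector about the tool's x, y, z in units of 5 degrees (1.0 is 5 degrees), then the shift along the tool's x, y, z in units of 50 mm (1.0 is 50 mm), then the closure, from 0 (fully open) to 1 (shut). In form: [rx, ry, rz, x, y, z, grip, rx, ry, rz, x, y, z, grip, ...]. A call has 1 to 5 rows; each row is the pose to reach, as a shift and turn from the pose measured when the call began, along the tool's axes at that moment; what a row does not reach only later rows make up. A row lasts 1/8 s, in which the tool goes at most 62.5 mm and 10.7 degrees, less where a joint would pass 70% of its speed; a pose out of reach is approached as far as the arm can. A call with a gripper value outside its range is refused whole. The fingers move at their own pace and stop on an object; "newtons" is the grip in N (left out, the last holds). Time passes only in rows, so rows that repeat a pose let the fingers close. It gives the time, the measured TCP pose, the force and the opening at its end, in the units of the state.
- env.get_state(): the state, without advancing time (a new reading comes with each control period).
- env.get_image(name): name is "scene" or "top" or "wrist"; returns the picture (480x640x3 uint8, red, green, blue); there is no depth.
- env.camera_params(name): a dict with "fx", "fy", "cx", "cy" (pixels), "distortion" ([k1, k2, p1, p2, k3] as OpenCV has them; the pictures are not rectified), "world_to_cam" (4x4, takes a point from world to camera coordinates). Camera axes: x right, y up, looking along -z (the intrinsics and any distortion apply to the point x, -y, -z); pixel columns grow to the right and rows downward; lengths in mm; the calibration is good to about 2 mm. A picture is of the moment at which its call begins: read the wrist's pose just before it. camera_params takes no time and is no camera call; for the wrist camera it gives the pose at the moment of the call.
- env.sign_off(): hands the job in, once; it reports no verdict.
The state is a dict: "clock": time; "joint_pos": joint angles; "qvel": joint speeds; "tau": joint torques, N m; "tool_pos": TCP position; "orientation": TCP orientation; "contact_force": force on the tool from outside, world axes, zero at the start; "torque": the same for the moment, N m; "finger_gap": finger opening in mm.
Only numpy, scipy, OpenCV 4.12 (cv2) and the standard library are available. Lean on these libraries where they do the work, as an engineer would, in place of code of your own. Each camera call takes 0.05 s, during which the arm holds its last target.

TASK

Turn the quarter-turn fastener in the open wooden controller box until its cross-bar lines up with the slot of the service panel as it will lie in the box, that is, straight across the box, parallel to its short sides. Then set the loose wooden panel into the recess of the box, handle side up, with the bar coming up through the slot, and press it down against the sprung gasket until its top is flush with the box's rim. Finish while still holding it pressed down there, and leave the other things on the bench alone.

Things in the scene. Friction and masses are not known exactly. Their poses are not given: they have to be found in the camera images.
- recess (a point): Centre of the recess in the box's top, level with its rim. x runs along the box's long side towards the end with the fastener, y across it, z up. The recess is 178 x 118 mm (4 mm of room all round the panel), 10 mm deep to a ledge 14 mm wide; inside the ledge the box is open to its floor. The fastener stands 50 mm from the centre towards +x.
- fastener (a joint): Angle (rad) of the fastener about its upright axis, growing counter-clockwise seen from above. At 0 the bar lies straight across the box (along the recess's y), in line with the panel's slot. Starts between 0.8 and 1.5: turn it clockwise to 0. Stops at -0.35 and 1.75, none at 0. Light friction (0.06 N m); it stays where it is left.
- fastener_bar (a point): Centre of the fastener's steel cross-bar: 38 mm long (its y), 12 mm thick (its x), 24 mm high, on a thin upright post. It turns with the bar. The bar's top is 12 mm above this point and 28 mm above the box's rim; its underside is 4 mm above the rim.
- gasket (a joint): How far (m) the black rubber gasket ring (172 x 112 mm, 10 mm wide, on the ledge) is pressed down. At 0 its top is 4 mm below the rim and a panel lying on it stands 6 mm proud; at 0.006 the panel rests on the ledge, flush. Sprung: about 4.5 N to start, 9 N to go fully down (the panel weighs only 2 N); it pushes the panel back up when released.
- box: The controller box, fixed on the bench: open-topped, wooden, 206 x 146 mm, 58 mm high, with a ledge, gasket and fastener inside and a small circuit board on its floor. Origin: the centre of its underside; axes as for the recess.
- panel: The loose service panel, a brown wooden plate 170 x 110 x 10 mm, about 0.22 kg, lying flat on the bench with the handle up. Origin: the centre of the plate's underside. x runs along the plate towards the end with the slot, y across it, z up out of the handle side.
- panel_grip (a point): Centre of the panel's handle, a pale wooden bar standing in the middle of the plate: 50 mm long (panel x), 16 mm thick (panel y), 36 mm high. The point is 28 mm above the plate's underside, 18 mm above the plate's top and 18 mm below the top of the handle.
- panel_slot (a point): Centre of the slot through the panel, at the plate's underside, 50 mm from the panel's centre towards its x: a rectangular hole 46 mm long across the panel (y) and 20 mm wide (x), so the bar passes with 4 mm to spare on each side when in line.
- spool: Bystander: empty grey spool, 64 mm across, 46 mm high, upright. Origin at the centre of its underside. Leave alone.
- jar: Bystander: closed clear jar, 56 mm across, 70 mm high. Origin at the centre of its underside. Leave alone.
- carton: Bystander: small cardboard carton 70 x 100 x 45 mm. Origin at the centre of its underside. Leave alone.
- camera: Bystander: small white camera 50 x 75 x 45 mm, lens upward. Origin at the centre of its underside. Leave alone.

How it is judged (in metres and radians):
On the way:
1. the fastener's bar is turned in line with the panel's slot (straight across the box, within 0.15 rad) while the panel is not yet in the box (value of joint fastener between -0.15 and 0.15 rad and horizontal distance between panel_slot and fastener_bar above 0.05 m), for 0.3 s.
At the end, for the whole second after the job is handed in: Fingers hold the panel (over 2 N) handle up in the recess, level to 0.08 rad, centred to 6 mm, the bar (within 0.2 rad of straight across) through its slot; it presses the box's gasket with over 4 N, down more than 4.2 of 6 mm, its top under 2.3 mm proud of the rim (value of joint fastener between -0.2 and 0.2 rad and x of panel_slot in the frame of fastener_bar between -0.006 and 0.006 m and y of panel_slot in the frame of fastener_bar between -0.006 and 0.006 m and x of panel_grip in the frame of recess between -0.006 and 0.006 m and y of panel_grip in the frame of recess between -0.006 and 0.006 m and angle between panel_grip's own z axis and vertical below 0.08 rad and z of panel_grip in the frame of recess between 0.01 and 0.0203 m and value of joint gasket above 0.0042 m and contact force between panel and box above 4 N and contact force between the fingers and panel above 2 N); the arm keeps its last pose, push and grip.
It fails at once if the spool is pushed more than 30 mm or tipped over (distance of spool from where it was at the start of the episode above 0.03 m or angle between spool's own z axis and vertical above 0.5 rad).
It fails at once if the jar is pushed more than 30 mm or tipped over (distance of jar from where it was at the start of the episode above 0.03 m or angle between jar's own z axis and vertical above 0.5 rad).
It fails at once if the carton is pushed more than 30 mm or tipped over (distance of carton from where it was at the start of the episode above 0.03 m or angle between carton's own z axis and vertical above 0.5 rad).
It fails at once if the camera is pushed more than 30 mm or tipped over (distance of camera from where it was at the start of the episode above 0.03 m or angle between camera's own z axis and vertical above 0.5 rad).
It also fails if it takes over 51 s, if anything falls off the work surface, if the arm or the gripper's body presses on something with over 40 N, if the wrist force passes 120 N, or if a joint passes its speed limit or range.

## Working session

There is one attempt and no reset: what is moved stays moved. The work goes in short steps, Python scripts to look and compute and a tool call to move; the robot and the scene stay as the last step left them, time stands still between calls to the robot, and variables do not carry over. Pictures are saved under pics/ and viewed, and the job is handed in when it is done.

Besides the shell and the picture viewer there is one more tool, called after ">>>" as name(argument=value, ...) on one line, values as JSON. jog_arm: Moves the arm, as the interface text tells. Its arguments: {"type":"object","properties":{"plan":{"type":"array","items":{"type":"number"}},"newtons":{"type":"number"}},"required":["plan"]}

```bash
ls; mkdir -p pics; python3 - <<'E'
from station import env
import cv2
print(env.get_state())
for n in ("scene","top","wrist"):
    p=env.camera_params(n); im=env.get_image(n)
    cv2.imwrite(f"pics/a_{n}.png",im[:,:,::-1]); print(n,p)
E
```

```text
pics
{'clock': 0.0, 'joint_pos': array([-6.77713616e+01,  6.67371593e+00,  8.26358308e+01, -3.85200480e-03,
        9.07566704e+01, -2.16735979e+00]), 'qvel': array([ 0.07020767, -0.06632557, -0.02803139, -0.02416193,  0.07194942,
        0.02742725]), 'tau': array([-9.52235278e-04, -7.21252370e+01, -6.22612739e+01,  7.76940328e-02,
        2.37950287e-02, -6.26182327e-05]), 'tool_pos': array([ 278.68010867, -614.55779331,  217.90907409]), 'orientation': array([-178.83832158,   89.93367097,  115.557628  ]), 'contact_force': array([ 0.37186355, -0.28986031, -0.40895711]), 'torque': array([-0.0926705 ,  0.01590115,  0.01085086]), 'finger_gap': 92.96566485714446}
scene {'fx': 587.1049155461183, 'fy': 587.1049155461183, 'cx': 327.73718137908406, 'cy': 241.14976299850323, 'distortion': array([-0.04659335,  0.        ,  0.        ,  0.        ,  0.        ]), 'world_to_cam': array([[ 6.57132020e-01,  7.53506441e-01, -2.01382899e-02,
        -4.15524590e+02],
       [-5.25451696e-01,  4.77073937e-01,  7.04486319e-01,
         2.61860034e+02],
       [ 5.40442432e-01, -4.52358820e-01,  7.094
[... 532 characters left out ...]
59279586e-02,  9.88151992e-01,
        -1.29874924e+03],
       [ 0.00000000e+00,  0.00000000e+00,  0.00000000e+00,
         1.00000000e+00]])}
wrist {'fx': 373.14993261476775, 'fy': 373.14993261476775, 'cx': 314.95339195307974, 'cy': 240.51785020187253, 'distortion': array([-0.00965969,  0.        ,  0.        ,  0.        ,  0.        ]), 'world_to_cam': array([[ 4.13150800e-01, -9.10662557e-01,  3.51959857e-04,
        -6.75724969e+02],
       [ 8.84131879e-01,  4.01021650e-01, -2.39775847e-01,
         2.89179148e+01],
       [ 2.18213743e-01,  9.93747619e-02,  9.70828213e-01,
        -3.88994873e+02],
       [ 0.00000000e+00,  0.00000000e+00,  0.00000000e+00,
         1.00000000e+00]])}
```

View pics/a_top.png

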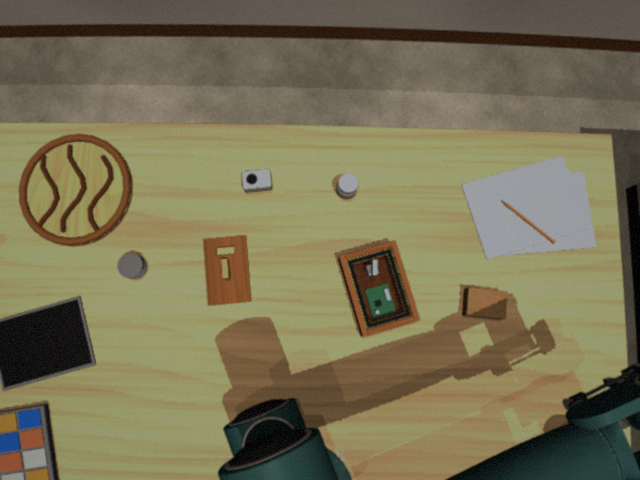

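View pics/a_scene.png

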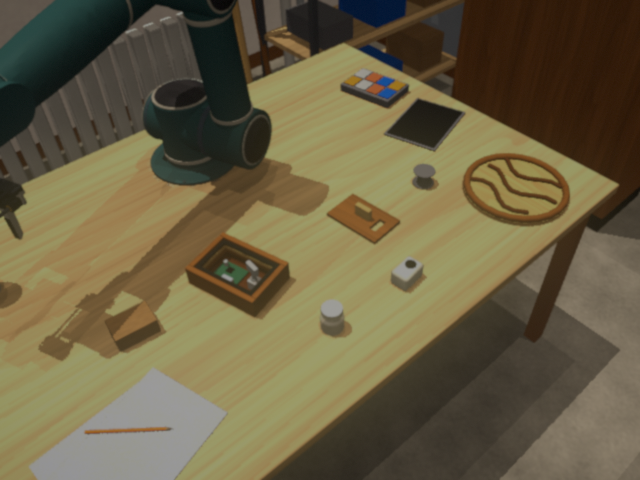

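View pics/a_wrist.png

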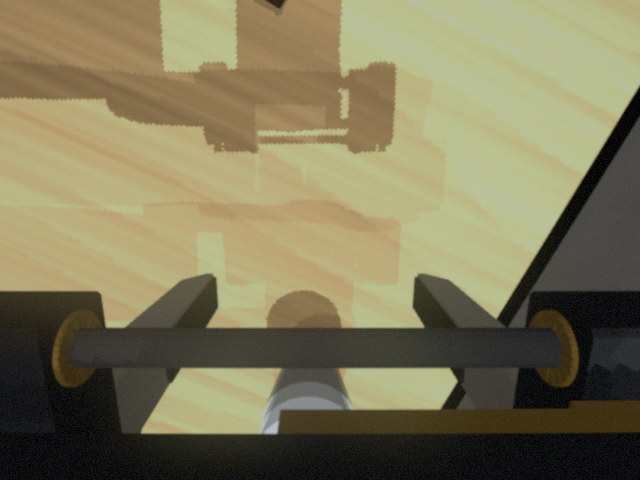

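```bash
cat > h.py <<'E'
import numpy as np, cv2
from scipy.spatial.transform import Rotation as R
def ray(P,uv):
    K=np.array([[P['fx'],0,P['cx']],[0,P['fy'],P['cy']],[0,0,1.]])
    u=cv2.undistortPoints(np.array(uv,float).reshape(-1,1,2),K,np.array(P['distortion'])).reshape(-1,2)
    M=np.array(P['world_to_cam']); d=np.c_[u[:,0],-u[:,1],-np.ones(len(u))]@M[:3,:3]
    return -M[:3,:3].T@M[:3,3], d
def onz(P,uv,z):
    o,d=ray(P,uv); return o+d*((z-o[2])/d[:,2])[:,None]
def proj(P,X):
    K=np.array([[P['fx'],0,P['cx']],[0,P['fy'],P['cy']],[0,0,1.]])
    M=np.array(P['world_to_cam']); c=np.atleast_2d(X)@M[:3,:3].T+M[:3,3]; c=c*[1,-1,-1]
    return cv2.projectPoints(c,np.zeros(3),np.zeros(3),K,np.array(P['distortion']))[0].reshape(-1,2)
def Rt(o): return R.from_euler('xyz',o,degrees=True).as_matrix()
E
python3 - <<'E'
import cv2
im=cv2.imread('pics/a_top.png')
c=im[220:345,190:430]; cv2.imwrite('pics/a_topz.png',cv2.resize(c,None,fx=3.3,fy=3.3,interpolation=cv2.INTER_CUBIC))
im=cv2.imread('pics/a_scene.png')
c=im[180:330,170:410]; cv2.imwrite('pics/a_scz.png',cv2.resize(c,None,fx=3.3,fy=3.3,interpolation=cv2.INTER_CUBIC))
E
```

```text
(no output)
```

View pics/a_topz.png

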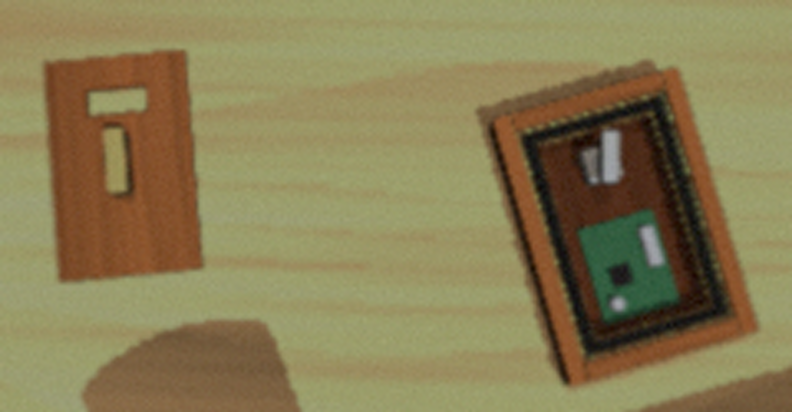

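View pics/a_scz.png

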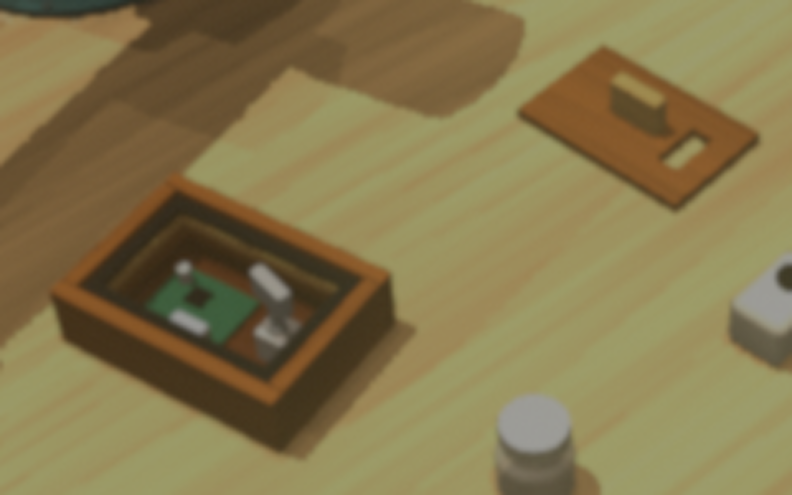

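```bash
python3 - <<'E'
from station import env
from h import *
P=env.camera_params('top')
z=lambda a:np.array(a)/3.3+[190,220]
def rect(n,q,zz):
    X=onz(P,z(q),zz); c=X.mean(0); v=(X[0]+X[1]-X[2]-X[3])/2
    print(n,c.round(1),'yaw',np.degrees(np.arctan2(v[1],v[0])).round(1),'L',np.linalg.norm(v[:2]).round(1),'W',np.linalg.norm((X[0]+X[3]-X[1]-X[2])[:2]/2).round(1))
rect('box',[(493,118),(680,68),(758,328),(568,385)],58)
rect('panel',[(45,62),(186,50),(203,267),(60,281)],10)
print('bar',onz(P,z([(611,130),(609,183),(610,156)]),86))
print(onz(P,z([(116,125),(120,193),(117,160)]),46))
print('bys',onz(P,[(132,265),(257,179),(347,184),(483,301)],40))
s=env.get_state(); print(Rt(s['orientation']))
E
```

```text
box [ 510.8 -188.4   58. ] yaw 16.2 L 202.8 W 146.7
panel [553.7 191.1  10. ] yaw 6.3 L 169.1 W 109.6
bar [[ 577.00687866 -174.48431377   86.        ]
 [ 538.12506553 -172.95009809   86.        ]
 [ 557.89112964 -173.71346241   86.        ]]
[[579.42326292 192.55724332  46.        ]
 [528.33572857 187.60926112  46.        ]
 [553.04533212 190.79101033  46.        ]]
bys [[ 558.02772271  426.00756933   40.        ]
 [ 783.9301845   120.48044345   40.        ]
 [ 775.19840415 -109.1333507    40.        ]
 [ 482.31665582 -451.48568804   40.        ]]
[[-3.52503972e-04  9.10706557e-01  4.13053801e-01]
 [ 8.26930291e-04  4.13053951e-01 -9.10706182e-01]
 [-9.99999596e-01  2.05391530e-05 -8.98693996e-04]]
```

```bash
cat >> h.py <<'E'
def want(jaw):  # tool down, jaw dir (tool z) deg
    a=np.radians(jaw); x=np.array([0,0,-1.]); z=np.array([np.cos(a),np.sin(a),0]); return np.c_[x,np.cross(z,x),z]
def mv(s,p,jaw):
    R0=Rt(s['orientation']); r=R.from_matrix(R0.T@want(jaw)).as_rotvec(degrees=True)/5
    t=R0.T@(np.array(p,float)-s['tool_pos'])/50
    print('MOVE',r.round(3),t.round(3))
def cur(s):
    R0=Rt(s['orientation']); print('t',round(s['clock'],2),'tcp',s['tool_pos'].round(1),'jaw',np.degrees(np.arctan2(R0[1,2],R0[0,2])).round(1),'tilt x',R0[:,0].round(3),'F',s['contact_force'].round(1),'gap',s['finger_gap'].round(1),'j',s['joint_pos'].round(0))
E
python3 - <<'E'
from station import env
from h import *
s=env.get_state();P=env.camera_params('wrist');cur(s)
M=P['world_to_cam'];o=-M[:3,:3].T@M[:3,3];R0=Rt(s['orientation'])
ct=R0.T@(o-s['tool_pos']);print('cam in tool',ct,'view dir',R0.T@(-M[2,:3]))
W=want(-92)
# view point 110mm below tcp.. find TCP pos so optical axis hits bar (558,-174,86)
d=W@(R0.T@(-M[2,:3]));c=W@ct
zt=230; cz=zt+c[2]; hit=c+d*((86-cz)/d[2]); tp=np.array([540,-185,0])-hit; tp[2]=zt; print(tp); mv(s,tp,-92)
E
```

```text
Traceback (most recent call last):
  File "h.py", line 22, in cur
    R0=Rt(s['orientation']); print('t',round(s['clock'],2),'tcp',s['tool_pos'].round(1),'jaw',np.degrees(np.arctan2(R0[1,2],R0[0,2])).round(1),'tilt x',R0[:,0].round(3),'F',s['contact_force'].round(1),'gap',s['finger_gap'].round(1),'j',s['joint_pos'].round(0))
                                                                                                                                                                                                               ^^^^^^^^^^^^^^^^^^^^^
AttributeError: 'float' object has no attribute 'round'
```

```bash
sed -i "s/s\['finger_gap'\].round(1)/round(s['finger_gap'],1)/" h.py
python3 - <<'E'
from station import env
from h import *
s=env.get_state();P=env.camera_params('wrist');cur(s)
M=P['world_to_cam'];o=-M[:3,:3].T@M[:3,3];R0=Rt(s['orientation'])
ct=R0.T@(o-s['tool_pos']);print('cam in tool',ct,'view dir',R0.T@(-M[2,:3]))
W=want(-92)
d=W@(R0.T@(-M[2,:3]));c=W@ct
zt=230; cz=zt+c[2]; hit=c+d*((86-cz)/d[2]); tp=np.array([540,-185,0])-hit; tp[2]=zt; print(tp); mv(s,tp,-92)
E
```

```text
t 0.15 tcp [ 278.7 -614.6  218.1] jaw -65.6 tilt x [-0.     0.001 -1.   ] F [ 0.1  0.6 -0.4] gap 93.1 j [-68.   7.  83.  -0.  91.  -2.]
cam in tool [-166.83364989   65.27463194    0.6042676 ] view dir [ 0.97082107 -0.23980099  0.00139168]
[ 551.5335306  -184.35227078  230.        ]
MOVE [ 5.279e+00 -1.000e-02  2.000e-03] [-0.233  8.523 -5.583]
```

>>> jog_arm(plan=[1.1, 0, 0, -0.05, 1.0, -0.65, 0, 2.2, 0, 0, -0.1, 2.0, -1.3, 0, 3.3, 0, 0, -0.15, 3.0, -1.95, 0, 4.4, 0, 0, -0.2, 4.0, -2.6, 0, 5.28, 0, 0, -0.23, 5.0, -3.25, 0])

```text
clock: 0.78
tool_pos: [439.9, -361.6, 229.8]
orientation: [-160.5, 90.0, 107.4]
contact_force: [0.6, 0.5, 0.1]
finger_gap: 92.6
```

```bash
python3 - <<'E'
from station import env
from h import *
s=env.get_state();cur(s); mv(s,[551,-184,230],-92)
E
```

```text
t 0.78 tcp [ 439.9 -361.6  229.8] jaw -92.2 tilt x [-0.     0.001 -1.   ] F [0.6 0.5 0.1] gap 92.6 j [-42.  -7.  95.   0.  92.  50.]
MOVE [-0.036 -0.008  0.003] [-2.000e-03  2.084e+00 -3.634e+00]
```

>>> jog_arm(plan=[0, 0, 0, 0, 0.5, -0.9, 0, 0, 0, 0, 0, 1.05, -1.8, 0, 0, 0, 0, 0, 1.6, -2.75, 0, 0, 0, 0, 0, 2.08, -3.63, 0, 0, 0, 0, 0, 2.08, -3.63, 0])

```text
clock: 1.4
tool_pos: [551.8, -181.6, 229.5]
orientation: [-153.6, 89.9, 114.4]
contact_force: [0.1, -0.7, -1.0]
finger_gap: 92.8
```

```bash
python3 - <<'E'
from station import env
from h import *
s=env.get_state();P=env.camera_params('wrist');im=env.get_image('wrist');cur(s)
cv2.imwrite('pics/b_w.png',im[:,:,::-1]); np.save('b.npy',P,allow_pickle=True)
E
```

```text
t 1.4 tcp [ 551.8 -181.6  229.5] jaw -92.0 tilt x [-0.001  0.001 -1.   ] F [ 0.1 -0.7 -1. ] gap 92.8 j [-21.  -5.  94.   0.  92.  71.]
```

View pics/b_w.png

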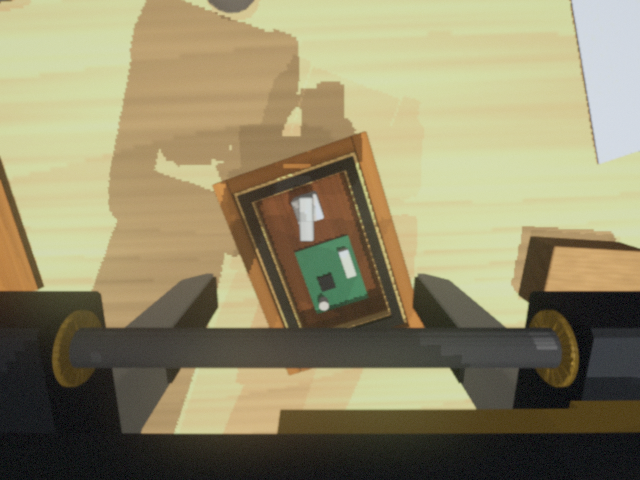

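```bash
python3 - <<'E'
import cv2
im=cv2.imread('pics/b_w.png')
c=im[120:340,200:440]; cv2.imwrite('pics/b_z.png',cv2.resize(c,None,fx=2.7,fy=2.7,interpolation=cv2.INTER_CUBIC))
c=im[180:250,280:340]; cv2.imwrite('pics/b_zz.png',cv2.resize(c,None,fx=8,fy=8,interpolation=cv2.INTER_CUBIC))
E
```

```text
(no output)
```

View pics/b_z.png

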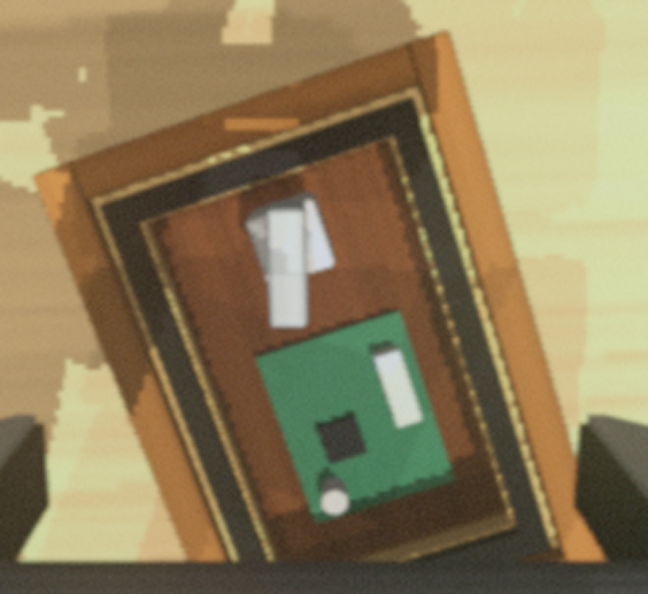

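View pics/b_zz.png

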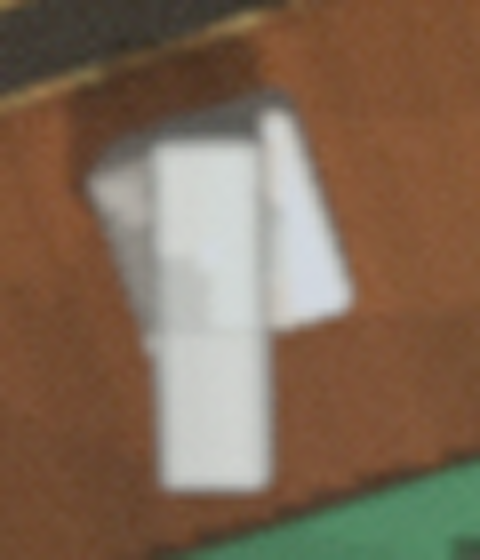

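```bash
python3 - <<'E'
from h import *
P=np.load('b.npy',allow_pickle=True).item()
z1=lambda a:np.array(a)/2.7+[200,120]; z2=lambda a:np.array(a)/8+[280,180]
X=onz(P,z1([(38,178),(448,33),(605,560),(195,560)]),58)
print(X.round(1)); w=X[1]-X[0]; print('W',np.linalg.norm(w),'yaw',np.degrees(np.arctan2(w[1],w[0]))+90)
for a,b in((1,2),(0,3)):
    v=X[a]-X[b];print('edge yaw',np.degrees(np.arctan2(v[1],v[0])))
y=np.radians(16.2)
for yaw in (15.5,16.2,17):
    y=np.radians(yaw);ex=np.array([np.cos(y),np.sin(y)]); m=(X[0]+X[1])[:2]/2; print(yaw,'centre',m-103*ex,'fast',m-53*ex)
Y=onz(P,z2([(157,138),(260,138),(271,490),(161,490),(213,313)]),86); print(Y.round(1))
v=(Y[0]+Y[1]-Y[2]-Y[3])/2; print('bar len',np.linalg.norm(v),'dir',np.degrees(np.arctan2(v[1],v[0])),Y[:4].mean(0))
print('recess edge',onz(P,z1([(93,203),(417,90)]),58))
E
```

```text
[[ 587.8  -92.9   58. ]
 [ 629.7 -229.9   58. ]
 [ 441.5 -287.2   58. ]
 [ 446.7 -136.7   58. ]]
W 143.24705536624137 yaw 17.004359110733958
edge yaw 16.960939609671794
edge yaw 17.25523490135821
15.5 centre [ 509.46378843 -188.8859892 ] fast [ 557.64531109 -175.5240704 ]
16.2 centre [ 509.80747549 -190.09652039] fast [ 557.82215977 -176.14696509]
17 centre [ 510.21833525 -191.47472205] fast [ 558.03357305 -176.85613682]
[[ 578.4 -170.8   86. ]
 [ 578.  -181.6   86. ]
 [ 540.2 -181.4   86. ]
 [ 540.7 -169.6   86. ]
 [ 559.7 -175.9   86. ]]
bar len 37.77080166729608 dir -1.0745362498701152 [ 559.33340351 -175.839943     86.        ]
recess edge [[ 578.79353956 -110.53766022   58.        ]
 [ 612.0449109  -219.67153993   58.        ]]
```

```bash
python3 - <<'E'
from station import env
from h import *
s=env.get_state();cur(s); mv(s,[559.3,-175.9,68],-91.1)
E
```

```text
t 1.45 tcp [ 551.2 -183.1  229.6] jaw -92.0 tilt x [-0.001  0.001 -1.   ] F [ 0.8 -0.5  0.2] gap 93.3 j [-21.  -5.  94.   0.  92.  71.]
MOVE [-0.187 -0.009  0.008] [ 3.232  0.16  -0.147]
```

>>> jog_arm(plan=[-0.19, 0, 0, 1.0, 0.16, -0.15, 0, -0.19, 0, 0, 2.0, 0.16, -0.15, 0, -0.19, 0, 0, 2.8, 0.16, -0.15, 0, -0.19, 0, 0, 3.0, 0.16, -0.15, 0, -0.19, 0, 0, 3.0, 0.16, -0.15, 0])

```text
clock: 2.08
tool_pos: [559.2, -176.5, 80.3]
orientation: [-133.3, 89.9, 135.6]
contact_force: [1.0, 0.2, 1.0]
finger_gap: 93.1
```

```bash
python3 - <<'E'
from station import env
from h import *
s=env.get_state();P=env.camera_params('wrist');im=env.get_image('wrist');cur(s);mv(s,[559.3,-175.9,68],-91.1)
cv2.imwrite('pics/c_w.png',im[:,:,::-1]); print(proj(P,[559.3,-175.9,86]))
E
```

```text
t 2.08 tcp [ 559.2 -176.5   80.3] jaw -91.1 tilt x [-0.001  0.001 -1.   ] F [1.  0.2 1. ] gap 93.1 j [-20.  -0. 103.   0.  77.  71.]
MOVE [-0.007 -0.008  0.008] [ 0.245  0.002 -0.012]
[[311.30170097 294.92111177]]
```

View pics/c_w.png

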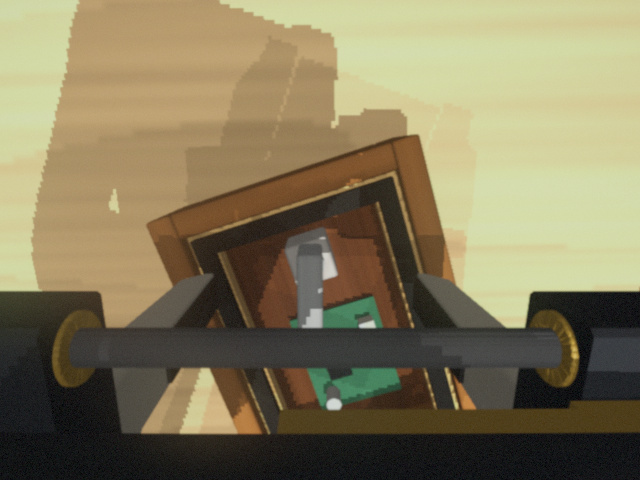

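>>> jog_arm(plan=[0, 0, 0, 0.24, 0, 0, 0.5, 0, 0, 0, 0.24, 0, 0, 0.9, 0, 0, 0, 0.24, 0, 0, 0.9, 0, 0, 0, 0.24, 0, 0, 0.9, 0, 0, 0, 0.24, 0, 0, 0.95], newtons=12)

```text
clock: 2.75
tool_pos: [559.8, -176.5, 69.4]
orientation: [99.2, 89.9, 8.1]
contact_force: [-0.6, -1.3, 0.2]
finger_gap: 47.7
```

>>> jog_arm(plan=[0, 0, 0, 0, 0, 0, 0.95, 0, 0, 0, 0, 0, 0, 0.95, 0, 0, 0, 0, 0, 0, 0.95])

```text
clock: 3.12
tool_pos: [559.8, -176.5, 69.4]
orientation: [100.5, 89.9, 9.4]
contact_force: [0.2, 0.6, 0.3]
finger_gap: 17.2
```

```bash
python3 - <<'E'
from station import env
from h import *
s=env.get_state();cur(s);mv(s,[559.3,-175.9,68],-163)
E
```

```text
t 3.12 tcp [ 559.8 -176.5   69.4] jaw -91.1 tilt x [ 0.001  0.    -1.   ] F [0.2 0.6 0.3] gap 17.2 j [-20.   0. 103.   0.  76.  71.]
MOVE [ 1.4375e+01 -8.0000e-03 -8.0000e-03] [ 0.028 -0.01  -0.012]
```

>>> jog_arm(plan=[0, 0, 0, 0, 0, 0, 0.95, 0, 0, 0, 0, 0, 0, 0.95, 0, 0, 0, 0, 0, 0, 0.95])

```text
clock: 3.5
tool_pos: [559.9, -174.4, 69.3]
orientation: [172.4, 89.8, 81.3]
contact_force: [0.0, 17.5, 3.9]
finger_gap: 11.9
```

```bash
python3 - <<'E'
from station import env
from h import *
s=env.get_state();cur(s);mv(s,[559.3,-175.9,68],-163)
E
```

```text
t 3.5 tcp [ 559.9 -174.4   69.3] jaw -91.1 tilt x [ 0.001  0.004 -1.   ] F [ 0.  17.5  3.9] gap 11.9 j [-20.   0. 103.   0.  76.  71.]
MOVE [14.384 -0.045  0.024] [ 0.027 -0.011  0.031]
```

>>> jog_arm(plan=[1.5, 0, 0, 0, 0, 0, 0.95, 3.2, 0, 0, 0, 0, 0, 0.95, 4.9, 0, 0, 0, 0, 0, 0.95, 6.6, 0, 0, 0, 0, 0, 0.95, 7.2, 0, 0, 0, 0, 0, 0.95])

```text
clock: 4.12
tool_pos: [559.9, -174.0, 69.4]
orientation: [-149.7, 89.7, 83.0]
contact_force: [-0.5, 2.7, 0.7]
finger_gap: 11.8
```

```bash
python3 - <<'E'
from station import env
from h import *
s=env.get_state();cur(s);mv(s,[559.5,-174.4,69],-163)
E
```

```text
t 4.12 tcp [ 559.9 -174.    69.4] jaw -127.3 tilt x [ 0.001  0.005 -1.   ] F [-0.5  2.7  0.7] gap 11.8 j [-20.   0. 103.   0.  76. 107.]
MOVE [ 7.148 -0.037  0.041] [ 0.008 -0.001  0.011]
```

>>> jog_arm(plan=[1.5, 0, 0, 0, 0, 0, 0.95, 3.2, 0, 0, 0, 0, 0, 0.95, 4.9, 0, 0, 0, 0, 0, 0.95, 6.6, 0, 0, 0, 0, 0, 0.95, 7.2, 0, 0, 0, 0, 0, 0.95])

```text
clock: 4.75
tool_pos: [559.9, -174.0, 69.4]
orientation: [-113.1, 89.7, 83.5]
contact_force: [0.8, 0.4, 0.9]
finger_gap: 12.1
```

```bash
python3 - <<'E'
from station import env
from h import *
s=env.get_state();cur(s);mv(s,[559.5,-174.4,69],-163)
im=env.get_image('wrist');cv2.imwrite('pics/d_w.png',im[:,:,::-1])
E
```

```text
t 4.75 tcp [ 559.9 -174.    69.4] jaw -163.4 tilt x [ 0.001  0.005 -1.   ] F [0.8 0.4 0.9] gap 12.1 j [-20.   0. 103.   0.  76. 143.]
MOVE [-0.088 -0.022  0.051] [0.008 0.006 0.01 ]
```

View pics/d_w.png

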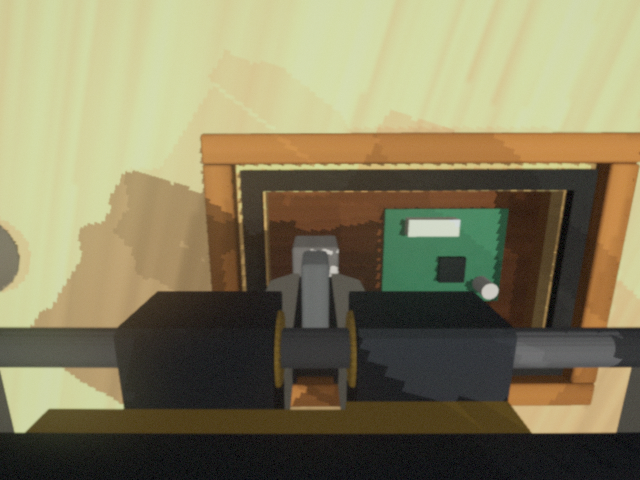

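```bash
python3 - <<'E'
from station import env
from h import *
s=env.get_state();cur(s);P=env.camera_params('wrist')
im=cv2.imread('pics/d_w.png'); hsv=cv2.cvtColor(im,cv2.COLOR_BGR2HSV)
g=im[:,:,0].astype(float) # blue drops at wood
top=[];
for u in range(230,636,10):
    col=g[110:150,u]; top.append((u,110+np.argmin(np.diff(col))+.5))
top=np.array(top); k=np.polyfit(top[:,0],top[:,1],1); r=top[:,1]-np.polyval(k,top[:,0]); print(k,r.std())
m=abs(r)<1.5;k=np.polyfit(top[m,0],top[m,1],1)
X=onz(P,[(230,np.polyval(k,230)),(630,np.polyval(k,630))],58);v=X[0]-X[1];print(X,'yaw',np.degrees(np.arctan2(v[1],v[0])))
E
```

```text
t 4.8 tcp [ 559.9 -174.    69.4] jaw -163.5 tilt x [ 0.001  0.005 -1.   ] F [-0.8  0.4 -0.2] gap 11.5 j [-20.   0. 103.   0.  76. 144.]
[-2.21254355e-03  1.33524564e+02] 0.31119586379192216
[[ 617.63586789 -233.84571295   58.        ]
 [ 441.23010982 -286.76724209   58.        ]] yaw 16.69918514990768
```

>>> jog_arm(plan=[0, 0, 0, 0, 0, 0, 0.6, 0, 0, 0, 0, 0, 0, 0.6, 0, 0, 0, 0, 0, 0, 0.6, 0, 0, 0, -0.8, 0, 0, 0.3, 0, 0, 0, -1.8, 0, 0, 0])

```text
clock: 5.42
tool_pos: [559.2, -174.2, 159.5]
orientation: [-91.6, 89.7, 104.9]
contact_force: [0.3, 0.7, 0.0]
finger_gap: 52.6
```

```bash
python3 - <<'E'
from station import env
from h import *
s=env.get_state();cur(s);mv(s,[554,191,200],-83.7)
E
```

```text
t 5.42 tcp [ 559.2 -174.2  159.5] jaw -163.5 tilt x [-0.001  0.006 -1.   ] F [0.3 0.7 0. ] gap 52.6 j [-20.  -3.  98.   0.  85. 144.]
MOVE [-15.96   -0.047   0.053] [-0.769 -7.038 -1.974]
```

>>> jog_arm(plan=[-1.0, 0, 0, -0.5, -0.5, -0.15, 0, -3, 0, 0, -0.77, -1.6, -0.45, 0, -5, 0, 0, -0.77, -2.7, -0.75, 0, -7, 0, 0, -0.77, -3.8, -1.05, 0, -9, 0, 0, -0.77, -4.9, -1.35, 0])

```text
clock: 6.05
tool_pos: [554.1, 81.4, 199.7]
orientation: [-142.4, 89.7, 99.5]
contact_force: [0.3, 0.4, 0.4]
finger_gap: 93.0
```

```bash
python3 - <<'E'
from station import env
from h import *
s=env.get_state();cur(s);mv(s,[554,191,200],-83.7)
E
```

```text
t 6.05 tcp [554.1  81.4 199.7] jaw -118.2 tilt x [-0.001  0.006 -1.   ] F [0.3 0.4 0.4] gap 93.0 j [  6.  -7.  98.   0.  89. 124.]
MOVE [-6.891 -0.061  0.023] [ 0.006 -1.037 -1.932]
```

>>> jog_arm(plan=[-2, 0, 0, 0, -0.4, -0.7, 0, -4, 0, 0, 0, -0.8, -1.5, 0, -6, -0.06, 0, 0, -1.04, -1.93, 0, -6.9, -0.06, 0.02, 0, -1.04, -1.93, 0, -6.9, -0.06, 0.02, 0, -1.04, -1.93, 0])

```text
clock: 6.68
tool_pos: [553.7, 191.3, 200.2]
orientation: [-108.1, 90.0, 168.3]
contact_force: [-0.2, -0.3, 0.6]
finger_gap: 93.0
```

```bash
python3 - <<'E'
from station import env
from h import *
s=env.get_state();P=env.camera_params('wrist');im=env.get_image('wrist');cur(s);np.save('e.npy',P,allow_pickle=True)
cv2.imwrite('pics/e_w.png',im[:,:,::-1])
im=env.get_image('top');cv2.imwrite('pics/e_t.png',im[:,:,::-1])
E
```

```text
t 6.67 tcp [553.7 191.3 200.2] jaw -83.6 tilt x [-0.  0. -1.] F [-0.2 -0.3  0.6] gap 93.0 j [ 17.  -4.  95.   0.  89. 100.]
```

View pics/e_w.png

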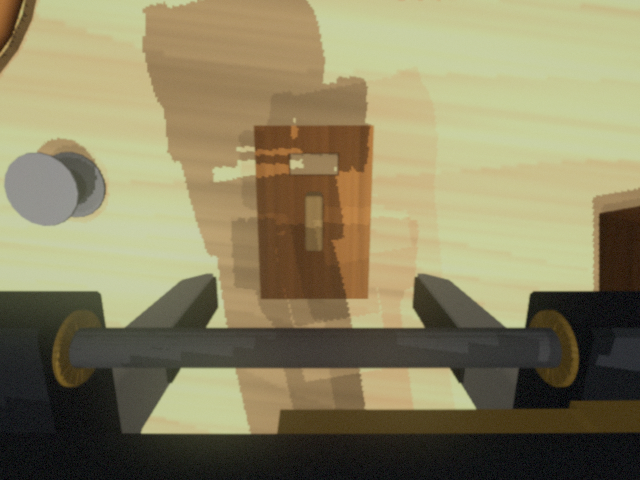

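View pics/e_t.png

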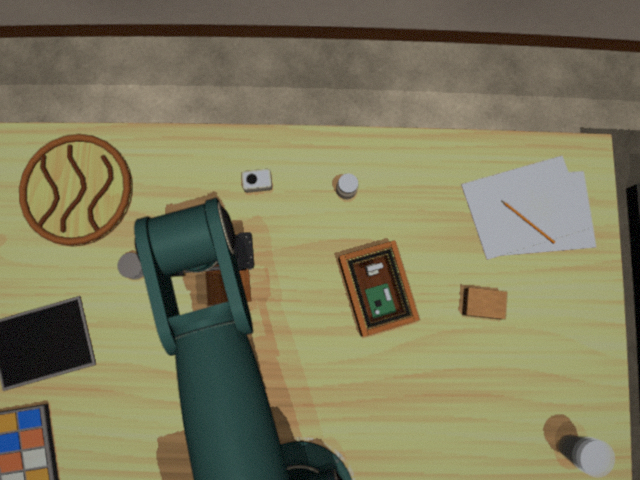

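```bash
python3 - <<'E'
import cv2
im=cv2.imread('pics/e_w.png')
c=im[115:305,245:385]; cv2.imwrite('pics/e_z.png',cv2.resize(c,None,fx=3.1,fy=3.1,interpolation=cv2.INTER_CUBIC))
c=cv2.imread('pics/e_t.png')[230:345,325:430]; cv2.imwrite('pics/e_tz.png',cv2.resize(c,None,fx=5,fy=5,interpolation=cv2.INTER_CUBIC))
E
```

```text
(no output)
```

View pics/e_z.png

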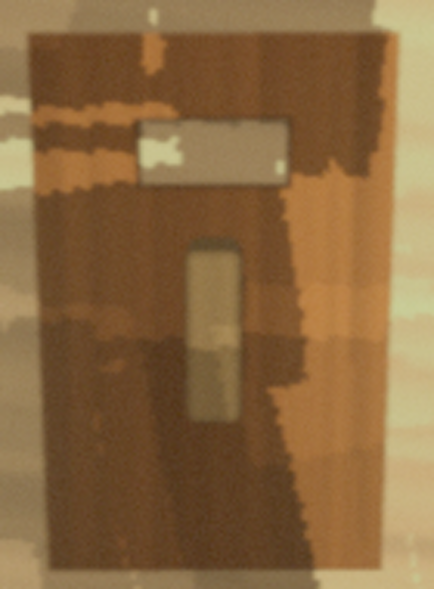

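View pics/e_tz.png

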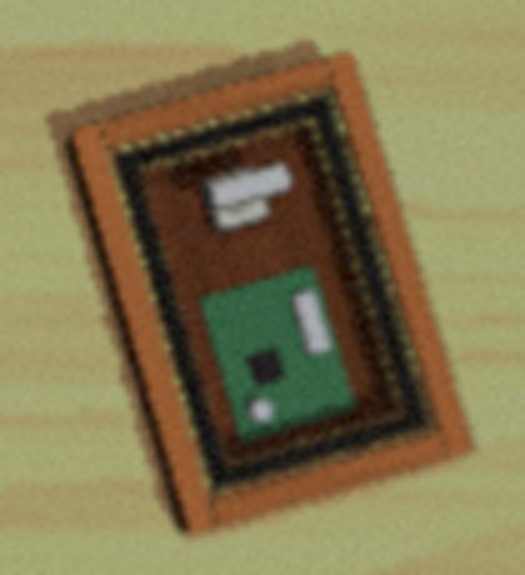

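```bash
python3 - <<'E'
from station import env
from h import *
P=np.load('e.npy',allow_pickle=True).item()
z=lambda a:np.array(a)/3.1+[245,115]
def rect(n,q,zz):
    X=onz(P,z(q),zz); c=X.mean(0); v=(X[0]+X[1]-X[2]-X[3])/2
    print(n,c.round(1),'yaw',np.degrees(np.arctan2(v[1],v[0])).round(2),'L',np.linalg.norm(v[:2]).round(1),'W',np.linalg.norm((X[0]+X[3]-X[1]-X[2])[:2]/2).round(1))
rect('panel',[(28,33),(398,33),(382,570),(48,570)],10)
rect('handle',[(188,249),(240,249),(240,422),(187,422)],46)
rect('slot',[(137,119),(289,119),(289,185),(138,185)],10)
T=env.camera_params('top');zt=lambda a:np.array(a)/5+[325,230]
P=T;z=zt
rect('box',[(75,130),(350,55),(470,445),(188,530)],58)
rect('bar',[(210,190),(290,170),(290,190),(210,208)],86)
s=env.get_state();mv(s,[553.5,191,25],-83.6)
E
```

```text
panel [554.6 191.   10. ] yaw 6.55 L 170.1 W 110.0
handle [555.2 191.1  46. ] yaw 6.17 L 49.8 W 14.8
slot [604.7 196.8  10. ] yaw 6.77 L 19.6 W 45.9
box [ 511.1 -188.    58. ] yaw 16.46 L 200.9 W 143.1
bar [ 556.4 -174.1   86. ] yaw -0.11 L 9.2 W 39.9
MOVE [-0.035 -0.002  0.002] [ 3.506 -0.005 -0.004]
```

```bash
python3 - <<'E'
from station import env
from h import *
s=env.get_state();cur(s);mv(s,[554.9,191,15],-83.5)
E
```

```text
t 6.78 tcp [553.8 190.8 200.3] jaw -83.8 tilt x [-0.  0. -1.] F [1.  0.  0.3] gap 92.9 j [ 17.  -4.  95.   0.  89. 100.]
MOVE [-0.055 -0.002  0.002] [ 3.706e+00  2.300e-02 -1.000e-03]
```

>>> jog_arm(plan=[-0.05, 0, 0, 1.0, 0.02, 0, 0, -0.05, 0, 0, 2.2, 0.02, 0, 0, -0.05, 0, 0, 3.2, 0.02, 0, 0.2, -0.05, 0, 0, 3.5, 0.02, 0, 0.4, -0.05, 0, 0, 3.6, 0.02, 0, 0.5])

```text
clock: 7.4
tool_pos: [555.2, 190.8, 20.9]
orientation: [148.1, 90.0, 64.5]
contact_force: [0.3, -0.3, 0.2]
finger_gap: 67.6
```

```bash
python3 - <<'E'
from station import env
from h import *
s=env.get_state();im=env.get_image('wrist');cur(s);mv(s,[554.9,191,15],-83.5)
cv2.imwrite('pics/f_w.png',im[:,:,::-1])
E
```

```text
t 7.4 tcp [555.2 190.8  20.9] jaw -83.6 tilt x [ 0.  0. -1.] F [ 0.3 -0.3  0.2] gap 67.6 j [ 16.   3. 105.   0.  72. 100.]
MOVE [-0.017 -0.002 -0.001] [ 0.118 -0.006 -0.004]
```

View pics/f_w.png

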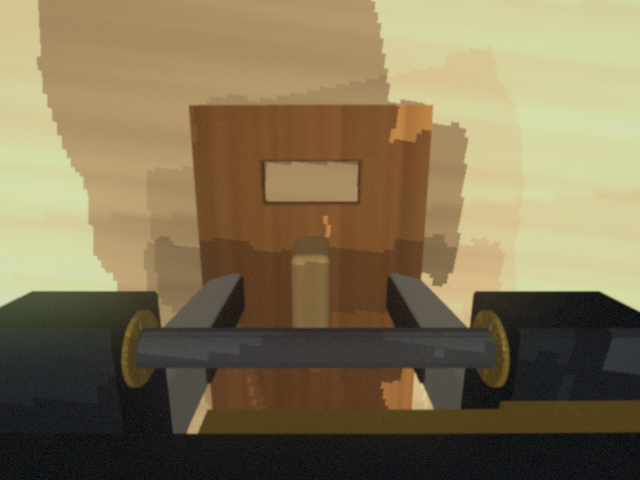

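>>> jog_arm(plan=[0, 0, 0, 0.1, 0, 0, 0.9, 0, 0, 0, 0.1, 0, 0, 0.9, 0, 0, 0, 0.1, 0, 0, 0.9, 0, 0, 0, 0.1, 0, 0, 0.9, 0, 0, 0, 0.1, 0, 0, 0.9], newtons=45)

```text
clock: 8.07
tool_pos: [555.5, 191.1, 16.4]
orientation: [118.5, 89.9, 34.9]
contact_force: [-0.2, 0.6, 1.9]
finger_gap: 15.8
```

>>> jog_arm(plan=[0, 0, 0, 0, 0, 0, 0.9, 0, 0, 0, 0, 0, 0, 0.9, 0, 0, 0, 0, 0, 0, 0.9])

```text
clock: 8.45
tool_pos: [555.6, 191.1, 16.4]
orientation: [118.4, 89.9, 34.8]
contact_force: [0.2, 1.0, 1.0]
finger_gap: 15.8
```

```bash
python3 - <<'E'
from station import env
from h import *
s=env.get_state();P=env.camera_params('wrist');im=env.get_image('wrist');cur(s);np.save('g.npy',P,allow_pickle=True)
cv2.imwrite('pics/g_w.png',im[:,:,::-1])
E
```

```text
t 8.45 tcp [555.6 191.1  16.4] jaw -83.6 tilt x [ 0.001  0.001 -1.   ] F [0.2 1.  1. ] gap 15.8 j [ 16.   3. 106.   0.  71. 100.]
```

View pics/g_w.png

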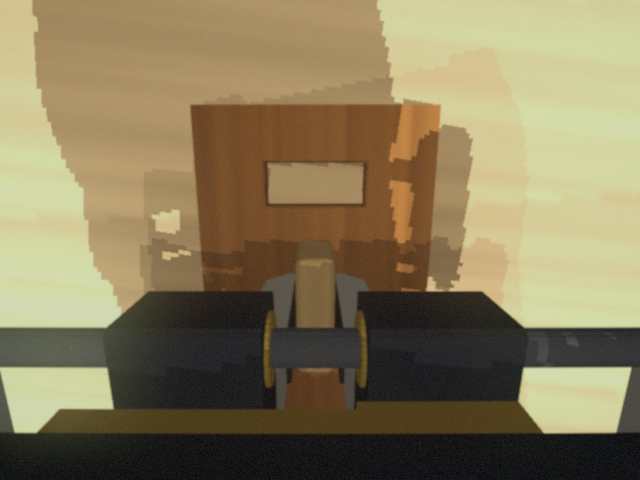

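```bash
python3 - <<'E'
from station import env
from h import *
P=np.load('g.npy',allow_pickle=True).item()
s=env.get_state();R0=Rt(s['orientation'])
for n,q in (('slot',[(264,161),(366,161),(365.5,206),(267,206)]),('edge',[(191,105),(440,104)])):
    X=onz(P,q,10); L=(X-s['tool_pos'])@R0; print(n,L.round(1).tolist(),L.mean(0).round(1))
    v=X[1]-X[0];print(np.degrees(np.arctan2(v[1],v[0]))+90)
E
```

```text
slot [[6.5, 60.0, -22.1], [6.5, 60.0, 24.2], [6.4, 39.4, 24.7], [6.5, 39.4, -21.4]] [ 6.5 49.7  1.3]
6.437711573656429
edge [[6.6, 84.2, -53.5], [6.5, 84.6, 56.0]] [ 6.5 84.4  1.3]
6.661228955921416
```

>>> jog_arm(plan=[0, 0, 0, -0.5, 0, 0, 0.9, 0, 0, 0, -1.3, 0, 0, 0.9, 0, 0, 0, -2.2, 0, 0, 0.9, 0, 0, 0, -2.8, 0, 0.3, 0.9, 0, 0, 0, -2.8, 0, 1.0, 0.9])

```text
clock: 9.12
tool_pos: [561.7, 141.7, 158.9]
orientation: [102.9, 89.7, 19.5]
contact_force: [0.4, 0.2, -2.7]
finger_gap: 16.0
```

```bash
python3 - <<'E'
from station import env
from h import *
s=env.get_state();cur(s);mv(s,[512.3,-188.2,145],-73.4)
E
```

```text
t 9.12 tcp [561.7 141.7 158.9] jaw -83.5 tilt x [ 0.005  0.002 -1.   ] F [ 0.4  0.2 -2.7] gap 16.0 j [12. -4. 99.  0. 85. 95.]
MOVE [-2.014 -0.008 -0.055] [ 0.264 -1.733  6.443]
```

>>> jog_arm(plan=[-0.4, 0, 0, 0, -0.25, 0.9, 0.9, -0.8, 0, 0, 0, -0.5, 1.9, 0.9, -1.2, 0, 0, 0, -0.75, 2.8, 0.9, -1.6, 0, 0, 0, -1.0, 3.8, 0.9, -2.0, 0, 0, 0, -1.25, 4.7, 0.9])

```text
clock: 9.75
tool_pos: [525.7, -100.6, 158.1]
orientation: [94.2, 89.7, 20.8]
contact_force: [0.8, 1.0, -2.0]
finger_gap: 15.9
```

```bash
python3 - <<'E'
from station import env
from h import *
s=env.get_state();cur(s);mv(s,[512.3,-188.2,145],-73.4)
E
```

```text
t 9.75 tcp [ 525.7 -100.6  158.1] jaw -73.4 tilt x [ 0.004  0.002 -1.   ] F [ 0.8  1.  -2. ] gap 15.9 j [-14. -10. 104.   0.  85.  60.]
MOVE [-0.003 -0.004 -0.051] [ 0.258 -0.758  1.604]
```

>>> jog_arm(plan=[0, 0, -0.05, 0, -0.3, 0.7, 0.9, 0, 0, -0.05, 0, -0.6, 1.3, 0.9, 0, 0, -0.05, 0.1, -0.76, 1.6, 0.9, 0, 0, -0.05, 0.26, -0.76, 1.6, 0.9, 0, 0, -0.05, 0.26, -0.76, 1.6, 0.9])

```text
clock: 10.38
tool_pos: [511.9, -187.1, 143.7]
orientation: [-147.0, 89.9, 139.6]
contact_force: [-0.4, 0.3, -2.5]
finger_gap: 15.9
```

```bash
python3 - <<'E'
from station import env
from h import *
s=env.get_state();P=env.camera_params('wrist');im=env.get_image('wrist');cur(s);mv(s,[512.3,-188.2,110],-73.4);np.save('k.npy',P,allow_pickle=True)
cv2.imwrite('pics/k_w.png',im[:,:,::-1])
E
```

```text
t 10.38 tcp [ 511.9 -187.1  143.7] jaw -73.4 tilt x [-0.001  0.001 -1.   ] F [-0.4  0.3 -2.5] gap 15.9 j [-23.  -8. 104.   0.  84.  51.]
MOVE [ 0.002 -0.019  0.012] [0.675 0.002 0.025]
```

View pics/k_w.png

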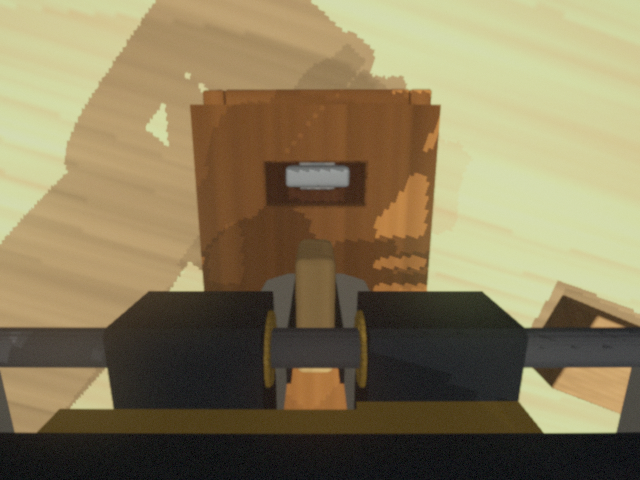

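```bash
python3 - <<'E'
import cv2
im=cv2.imread('pics/k_w.png')
c=im[150:215,255:375]; cv2.imwrite('pics/k_z.png',cv2.resize(c,None,fx=6,fy=6,interpolation=cv2.INTER_CUBIC))
E
```

```text
(no output)
```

View pics/k_z.png

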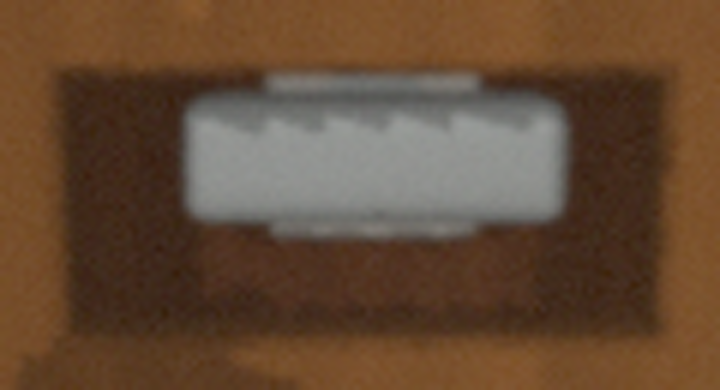

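```bash
python3 - <<'E'
from station import env
from h import *
P=np.load('k.npy',allow_pickle=True).item()
s=env.get_state();R0=Rt(s['orientation']);z=lambda a:np.array(a)/6+[255,150]
for n,q,zz in (('bar',z([(185,100),(567,100),(565,220),(187,220)]),86),('slot',z([(60,72),(668,72),(660,332),(68,332)]),s['tool_pos'][2]-6.4)):
    X=onz(P,q,zz); L=(X-s['tool_pos'])@R0; print(n,L.round(1).tolist(),L.mean(0).round(1))
cur(s);mv(s,[512.3,-188.2,110],-73.4)
E
```

```text
bar [[58.4, 54.7, -16.3], [58.3, 54.6, 21.4], [58.3, 42.9, 21.4], [58.4, 42.9, -16.3]] [58.3 48.8  2.6]
slot [[6.4, 59.2, -21.7], [6.3, 59.2, 24.2], [6.4, 39.4, 24.2], [6.4, 39.4, -21.7]] [ 6.4 49.3  1.2]
t 10.43 tcp [ 512.1 -187.1  144.4] jaw -73.4 tilt x [-0.001  0.001 -1.   ] F [ 0.1 -0.1 -2.2] gap 15.5 j [-23.  -8. 104.   0.  84.  51.]
MOVE [ 0.007 -0.012  0.006] [ 0.687 -0.003  0.023]
```

>>> jog_arm(plan=[0, 0, 0, 0.4, -0.005, 0.025, 0.9, 0, 0, 0, 0.7, -0.005, 0.025, 0.9, 0, 0, 0, 1.0, -0.005, 0.025, 0.9, 0, 0, 0, 1.15, -0.005, 0.025, 0.9, 0, 0, 0, 1.15, -0.005, 0.025, 0.9])

```text
clock: 11.05
tool_pos: [512.0, -188.2, 86.3]
orientation: [-144.3, 89.9, 142.3]
contact_force: [0.7, -0.7, -2.7]
finger_gap: 15.9
```

```bash
python3 - <<'E'
from station import env
from h import *
s=env.get_state();P=env.camera_params('wrist');im=env.get_image('wrist');cur(s);mv(s,[512.3,-188.2,75],-73.4);np.save('l.npy',P,allow_pickle=True)
cv2.imwrite('pics/l_w.png',im[:,:,::-1])
c=im[50:215,180:460,::-1]; cv2.imwrite('pics/l_z.png',cv2.resize(c,None,fx=2.8,fy=2.8,interpolation=cv2.INTER_CUBIC))
E
```

```text
t 11.05 tcp [ 512.  -188.2   86.3] jaw -73.4 tilt x [-0.002  0.001 -1.   ] F [ 0.7 -0.7 -2.7] gap 15.9 j [-23.  -6. 107.   0.  78.  50.]
MOVE [ 0.006 -0.019  0.013] [0.226 0.006 0.002]
```

View pics/l_z.png

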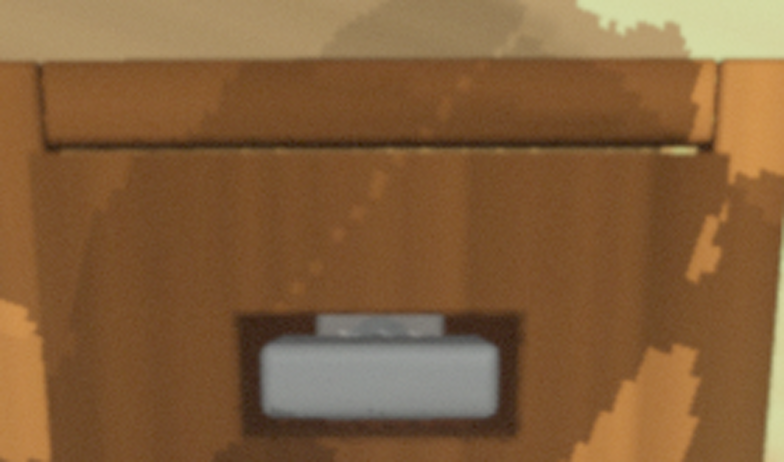

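>>> jog_arm(plan=[0, 0, 0, 0.15, 0, 0, 0.9, 0, 0, 0, 0.25, 0, 0, 0.9, 0, 0, 0, 0.32, 0, 0, 0.9, 0, 0, 0, 0.35, 0, 0, 0.9, 0, 0, 0, 0.35, 0, 0, 0.9])

```text
clock: 11.72
tool_pos: [512.3, -188.3, 69.7]
orientation: [-154.5, 89.9, 132.1]
contact_force: [-3.0, 0.9, 1.6]
finger_gap: 15.8
```

```bash
python3 - <<'E'
from station import env
from h import *
s=env.get_state();cur(s);mv(s,[512.3,-188.2,64.4],-73.4)
E
```

```text
t 11.72 tcp [ 512.3 -188.3   69.7] jaw -73.4 tilt x [-0.001  0.001 -1.   ] F [-3.   0.9  1.6] gap 15.8 j [-23.  -5. 108.   0.  77.  50.]
MOVE [ 0.006 -0.012  0.006] [ 0.106  0.002 -0.002]
```

>>> jog_arm(plan=[0, 0, 0, 0.05, 0, 0, 0.9, 0, 0, 0, 0.1, 0, 0, 0.9, 0, 0, 0, 0.13, 0, 0, 0.9, 0, 0, 0, 0.13, 0, 0, 0.9])

```text
clock: 12.22
tool_pos: [512.4, -188.4, 64.4]
orientation: [-169.0, 90.0, 117.6]
contact_force: [-9.7, 3.1, 15.8]
finger_gap: 15.5
```

```bash
python3 - <<'E'
from station import env
from h import *
s=env.get_state();cur(s);mv(s,[512.3,-188.2,64.4],-73.4)
E
```

```text
t 12.22 tcp [ 512.4 -188.4   64.4] jaw -73.4 tilt x [-0.     0.001 -1.   ] F [-9.7  3.1 15.8] gap 15.5 j [-23.  -5. 109.   0.  76.  50.]
MOVE [ 0.006 -0.009  0.002] [-0.001 -0.001 -0.004]
```

```bash
python3 - <<'E'
from station import env
from h import *
P=env.camera_params('wrist');im=env.get_image('wrist');np.save('m.npy',P,allow_pickle=True)
cv2.imwrite('pics/m_w.png',im[:,:,::-1])
c=im[50:300,180:460,::-1]; cv2.imwrite('pics/m_z.png',cv2.resize(c,None,fx=2.4,fy=2.4,interpolation=cv2.INTER_CUBIC))
im=env.get_image('scene');c=im[180:330,150:330,::-1];cv2.imwrite('pics/m_s.png',cv2.resize(c,None,fx=4,fy=4,interpolation=cv2.INTER_CUBIC))
E
```

```text
(no output)
```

View pics/m_z.png

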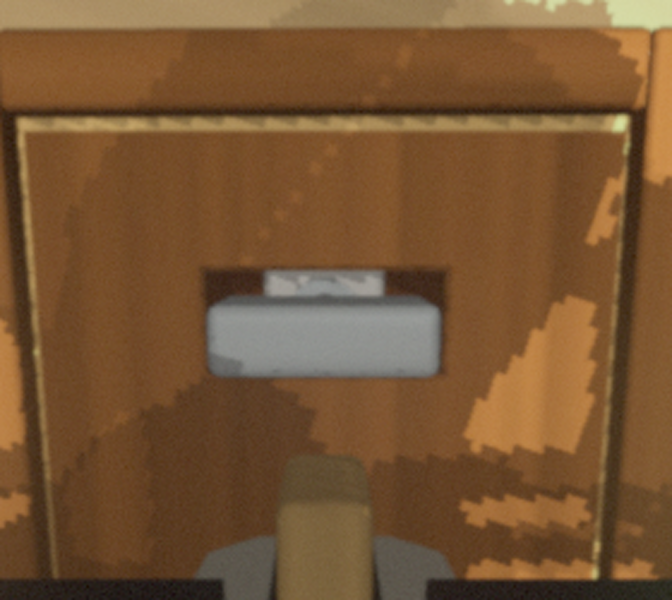

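View pics/m_s.png

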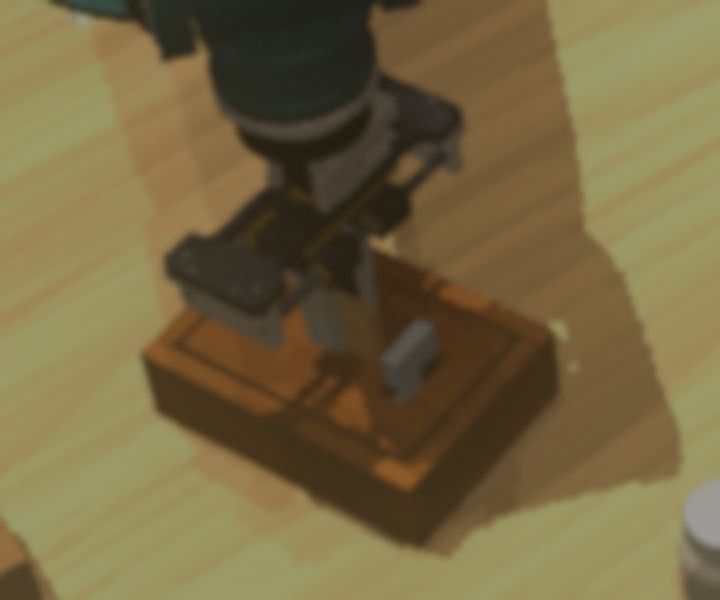

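```bash
python3 - <<'E'
from station import env
from h import *
cur(env.get_state()); print(env.sign_off())
E
```

```text
t 12.32 tcp [ 512.4 -188.4   64.4] jaw -73.4 tilt x [-0.     0.001 -1.   ] F [-10.2   2.9  15.9] gap 16.1 j [-23.  -5. 109.   0.  76.  50.]
the job is handed in; nothing more can be done
None
```

I turned the fastener clockwise by about 72° until its bar lay straight across the box. The box sits at about 16.7°, and the jaws holding the bar ended at 16.5°. I then gripped the panel by its handle, lowered it into the recess with the bar through the slot, and pressed it down. I handed in at 12.3 s with it still held; sign-off gave no verdict.

- **Depth:** the tool stopped at z = 64.4 mm, exactly the height I worked out for flush. The tool was level to about 0.001 rad.
- **Force:** about 16 N upward on the tool, steady in the last two readings, with the handle gripped at 45 N.
- **Pictures:** the final wrist and scene views show the panel flush in the recess. The gaps at the sides and fastener end look even, and the bar stands through the slot. I never touched the spool, jar, carton or camera.

Two readings disagreed or stayed unexplained:

- **Wrist camera offset:** it placed things about 1.3 mm to one side along the jaw direction, and its y for the fastener was 1.9 mm off. I used the position felt when gripping the bar instead.
- **Sideways force:** about 10 N remains while pressing. I took it to be friction, because the pictures show no contact with the recess sides.

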